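Clear the utensil tray and lay the utensils in it

ROBOT

A 6-joint arm with a two-finger parallel gripper is mounted at the origin on the work surface. World frame = base frame: x ahead of the robot, y to its left, z up, the work surface at z = 0. Lengths are in m, angles in rad, forces in N, time in s.
With the tool pointing down it reaches from about 0.375 to 0.975 m from the base axis. Payload 3.8 kg.
Tool frame: the origin (TCP) lies at the very end of the fingers, on their centre line; the grasp point (between the pads) lies 19 mm behind it; z points along the fingers, y is the line along which they close (so a half turn about z gives the same grasp; the last joint's range is limited). The gripper opens to 85 mm and grips with 20 to 120 N. Pads are 22 mm wide; open, the fingers measure 114 mm over their backs; the gripper's body (76 mm by 85 mm) begins 54 mm behind the grasp point. The pads swing forward as they close: fully open they stand 13 mm farther back than shut.
Start: joints at [-0.037, 0.264, 1.604, -0, 1.274, -0.037], TCP at [0.675, -0, 0.231] pointing down, gripper open.
Joint ranges: [-2.63, 2.63], [-0.94, 2.18], [0.31, 2.57], [-1.31, 4.45], [0, 2.66], [-2.55, 2.55]. Speed limits (rad/s): [2.57, 2.57, 3.14, 3.14, 3.14, 3.14].

INTERFACE

Orientations are given as a rotation vector (axis times angle).
In Python, from workcell import bot, vision gives the robot as it stands. The module is installed in compiled form; this text tells all that it offers.
- The arm moves only by the tool play_rows, never from a script. Its argument "moves" is a list that holds one entry, the list of rows, each a list of 7 numbers: the turn, a rotation vector about the tool's x, y, z as a fraction of full scale, then the shift along the tool's x, y, z as a fraction of full scale, then the finger opening in mm, from 0 to 85.4. In form: [[[ax, ay, az, x, y, z, jaw], ...]]. A call has 1 to 5 rows; each row shifts and turns the commanded pose from where the row before left it, along the tool's axes as they then stand; what a row does not reach is not made up. Full scale, the value 1, is 0.1 m for a shift and 0.5 rad for a turn. A row lasts 1/12 s, in which the tool goes at most 41.7 mm and 7.16 degrees, less where a joint would pass 70% of its speed; a pose out of reach is approached as far as the arm can. A call with a number of a shift or a turn outside -1 to 1 is refused whole. A call with a gripper value outside its range is refused whole. The fingers move at their own pace and stop on an object; "newtons" is the grip in N (left out, the last holds). Time passes only in rows, so rows that do not move let the fingers close. It gives the time, the measured TCP pose, the force, the opening and the grip force at its end, in the units of the state.
- bot.read_state(): the state, without advancing time (a new reading comes with each control period).
- vision.read_camera(name): name is "scene" or "side" or "wrist"; returns a dict with "image" (384x512x3 uint8, red, green, blue), "depth" (384x512 float32, m along the optical axis (not along the pixel's ray), 0 where there is no reading), "K" (3x3 intrinsics, pixels), "R" (3x3) and "t" (3): a world point X has camera coordinates R X + t. Camera axes: x right, y down, z forward; pixel columns grow to the right and rows downward; lengths in m; the calibration is good to about 2 mm. A picture is of the moment at which its call begins.
- bot.finish_job(): hands the job in; it is judged then, once.
The state is a dict: "time": time; "q": joint angles; "joint_vel": joint speeds; "joint_torque": joint torques, N m; "tool_pos": TCP position; "tcp_rot": TCP orientation; "wrist_force": force on the tool from outside, world axes, zero at the start; "torque": the same for the moment, N m; "width": opening from 0.0 (shut) to 1.0 (fully open); "grip_force": force on a finger pad.
Only numpy, scipy, OpenCV 4.12 (cv2) and the standard library are available. Lean on these libraries where they do the work, as an engineer would, in place of code of your own. Each camera call takes 0.05 s, during which the arm holds its last target. There are 200 camera calls.

TASK

The steel utensil tray on the counter is littered with packing debris: first clear all of it away, wooden offcuts into the red bin, paper balls and cardboard chunks into the blue bin. Then lay every loose utensil there is (spatula, long spoon, palette knife) flat on the tray floor, side by side along the tray's length, wholly inside its rim and all with their handles at the end with the blue strip. Leave the other things on the counter where they are.

Things in the scene. Friction and masses are not known exactly. Their poses are not given: they have to be found in the camera images.
- tray: shallow stainless steel utensil tray fixed on the counter, 280 x 200 mm, floor 4 mm thick, walls 4 mm thick, rim 8 mm high (above the counter); origin at the middle of its underside; its x runs along its long side, z up; a blue plastic grip strip 22 mm wide, 8 mm high runs along the outside of its -x end (centre at x = -151 mm)
- bin_blue: blue open plastic bin for paper and cardboard, fixed on the counter; 130 mm (its x) x 160 mm (its y, 168 mm over the lips) x 70 mm high, walls and floor 4 mm; origin at the middle of its underside
- bin_red: red open plastic bin for wood, same size and origin as the blue one; the two may have changed places
- paper1: hard crumpled paper ball, white, about 40 mm across and 38 mm tall, flattened below and above; origin at its centre; may be absent
- card1: chunk of layered brown cardboard packing, 48 (its x) x 31 (its y) x 24 mm high; origin at the middle of its underside; may be absent
- wood1: pale wooden offcut with a slanted end, about 54 (its x) x 28 (its y) x 20 mm high; origin at the middle of its underside; may be absent
- paper2: hard crumpled paper ball, white, about 40 mm across and 38 mm tall, flattened below and above; origin at its centre; may be absent
- card2: chunk of layered brown cardboard packing, 48 (its x) x 31 (its y) x 24 mm high; origin at the middle of its underside; may be absent
- wood2: pale wooden offcut with a slanted end, about 54 (its x) x 28 (its y) x 20 mm high; origin at the middle of its underside; may be absent
- spatula: beechwood spatula 220 mm long: handle 18 mm wide, 13 mm high from x = -110 to +20 mm, blade 48 mm wide, 7 mm thick from x = +18 to +110 mm; lies along its x, handle towards -x; origin on the underside at mid-length; z up; may be absent
- spoon: long-handled steel spoon 196 mm long: handle 14 mm wide, 10 mm high from x = -98 to +52 mm, round bowl 48 mm across, 14 mm high centred at x = +74 mm; lies along its x, handle towards -x; origin on the underside at mid-length; z up; may be absent
- knife: palette knife 210 mm long: black plastic handle 22 mm wide, 14 mm high from x = -105 to +5 mm, blunt steel blade 30 mm wide, 4 mm thick from x = 0 to +105 mm; lies along its x, handle towards -x; origin on the underside at mid-length; z up; may be absent
- spatula_tip (a point): far end of the spatula's blade or bowl
- spatula_butt (a point): end of the spatula's handle
- spoon_tip (a point): far end of the spoon's blade or bowl
- spoon_butt (a point): end of the spoon's handle
- knife_tip (a point): far end of the knife's blade or bowl
- knife_butt (a point): end of the knife's handle
- bowl: white ceramic bowl, rim 130 mm across, 60 mm high, origin at the underside; leave alone
- pot_lid: aluminium pot lid lying on the counter, 180 mm across, 42 mm high with its knob, origin at the underside; leave alone
- nested_spoons: set of steel measuring spoons nested together, about 130 mm long, 20 mm high, origin at the underside; leave alone
- jar: glass jar with lid, 64 mm across, 100 mm high, origin at the underside; leave alone
- ramekin: small blue ceramic dish, 84 mm across, 40 mm high, origin at the underside; leave alone

How it is judged:
On the way, in this order (a step that is already met when the one before it is completed fails the run):
1. all debris is in its bins: wood in the red one, paper and cardboard in the blue one (x of paper1 in the frame of bin_blue between -0.061 and 0.061 m and y of paper1 in the frame of bin_blue between -0.076 and 0.076 m and z of paper1 in the frame of bin_blue between 0 and 0.065 m and x of paper2 in the frame of bin_blue between -0.061 and 0.061 m and y of paper2 in the frame of bin_blue between -0.076 and 0.076 m and z of paper2 in the frame of bin_blue between 0 and 0.065 m and x of card1 in the frame of bin_blue between -0.061 and 0.061 m and y of card1 in the frame of bin_blue between -0.076 and 0.076 m and z of card1 in the frame of bin_blue between 0 and 0.065 m and x of card2 in the frame of bin_blue between -0.061 and 0.061 m and y of card2 in the frame of bin_blue between -0.076 and 0.076 m and z of card2 in the frame of bin_blue between 0 and 0.065 m and x of wood1 in the frame of bin_red between -0.061 and 0.061 m and y of wood1 in the frame of bin_red between -0.076 and 0.076 m and z of wood1 in the frame of bin_red between 0 and 0.065 m and x of wood2 in the frame of bin_red between -0.061 and 0.061 m and y of wood2 in the frame of bin_red between -0.076 and 0.076 m and z of wood2 in the frame of bin_red between 0 and 0.065 m), for 0.2 s.
2. every utensil lies flat in the tray, along it, handle at the blue end (z of each of spatula, spoon, knife in the frame of tray below 0.021 m and angle between the x axis of each of spatula, spoon, knife and the x axis of tray, either way round below 0.26 rad and angle between spatula's own x axis and vertical between 1.49 and 1.65 rad and y of spatula_tip in the frame of tray between -0.097 and 0.097 m and x of spatula_tip in the frame of tray between -0.138 and 0.138 m and x of each of spatula_tip, spoon_tip, knife_tip in the frame of tray above 0.04 m and y of spatula_butt in the frame of tray between -0.097 and 0.097 m and x of spatula_butt in the frame of tray between -0.138 and 0.138 m and x of each of spatula_butt, spoon_butt, knife_butt in the frame of tray below -0.04 m and angle between spoon's own x axis and vertical between 1.49 and 1.65 rad and y of spoon_tip in the frame of tray between -0.097 and 0.097 m and x of spoon_tip in the frame of tray between -0.138 and 0.138 m and y of spoon_butt in the frame of tray between -0.097 and 0.097 m and x of spoon_butt in the frame of tray between -0.138 and 0.138 m and angle between knife's own x axis and vertical between 1.49 and 1.65 rad and y of knife_tip in the frame of tray between -0.097 and 0.097 m and x of knife_tip in the frame of tray between -0.138 and 0.138 m and y of knife_butt in the frame of tray between -0.097 and 0.097 m and x of knife_butt in the frame of tray between -0.138 and 0.138 m and (y of spatula in the frame of spoon above 0.02 m or y of spatula in the frame of spoon below -0.02 m) and (y of spatula in the frame of knife above 0.02 m or y of spatula in the frame of knife below -0.02 m) and (y of spoon in the frame of knife above 0.02 m or y of spoon in the frame of knife below -0.02 m)), for 0.2 s.
At the end, for the whole second after the job is handed in: Wood inside the red bin, paper and cardboard inside the blue bin (origins below the rim); utensils on the tray floor, not stacked, within 0.08 rad of level and 0.26 rad of its long direction, both ends inside the rim, handles towards the blue strip; all released and at rest (all of step 1 and all of step 2 and linear speed of each of paper1, paper2, card1, card2, wood1, wood2, spatula, spoon, knife below 0.03 m/s); the robot touches nothing.
It fails at once if the bowl is disturbed (moved more than 40 mm) (distance of bowl from where it was at the start of the episode above 0.04 m).
It fails at once if the pot lid is disturbed (moved more than 40 mm) (distance of pot_lid from where it was at the start of the episode above 0.04 m).
It fails at once if the nested spoons is disturbed (moved more than 40 mm) (distance of nested_spoons from where it was at the start of the episode above 0.04 m).
It fails at once if the jar is disturbed (moved more than 40 mm) (distance of jar from where it was at the start of the episode above 0.04 m).
It fails at once if the ramekin is disturbed (moved more than 40 mm) (distance of ramekin from where it was at the start of the episode above 0.04 m).
Of paper1, paper2, card1, card2, wood1, wood2 only 4 to 6 are there at a start; the rules pass over those that are not, and their reading is None.
Of spatula, spoon, knife only 2 to 3 are there at a start; the rules pass over those that are not, and their reading is None.
At some moment in a run one of paper1, paper2, card1, card2, wood1, wood2, spatula, spoon, knife may be knocked a few centimetres aside while the robot is not near it.
Once in a run the grip may slacken for a moment while it holds something.
It also fails if it takes over 210 s, if anything falls off the work surface, if the arm or the gripper's body presses on something with over 40 N, if the wrist force passes 120 N, or if a joint passes its speed limit or range.

## Working session

There is one attempt and no reset: what is moved stays moved. The work goes in short steps, Python scripts to look and compute and a tool call to move; the robot and the scene stay as the last step left them, time stands still between calls to the robot, and variables do not carry over. Pictures are saved under pics/ and viewed, at most 14 in all, crops included, and the job is handed in when it is done.

Besides the shell and the picture viewer there is one more tool, called as name([rows], argument=value, ...), one row to a line, values as JSON. play_rows: Moves the arm, as the interface text tells. Its arguments: {"type":"object","properties":{"moves":{"type":"array","items":{"type":"array","items":{"type":"array","items":{"type":"number"}}}},"newtons":{"type":"number"}},"required":["moves"]}

```bash
mkdir -p pics; cat > h.py <<'E'
import numpy as np, cv2
from workcell import bot, vision
def cam(n):
    return vision.read_camera(n)
def cloud(c):
    d=c["depth"]; v,u=np.mgrid[:d.shape[0],:d.shape[1]]
    K=c["K"]; P=np.stack([(u-K[0,2])/K[0,0]*d,(v-K[1,2])/K[1,1]*d,d],-1)
    W=(P-c["t"])@c["R"]; W[d==0]=np.nan
    return W
def save(c,n): cv2.imwrite("pics/"+n,c["image"][:,:,::-1])
E
python3 - <<'E'
from h import *
for n in("scene","side"):
    c=cam(n); save(c,n+"0.png"); np.savez(n+"0.npz",**c)
    W=cloud(c); print(n,W[192,256],np.nanmin(W,(0,1)),np.nanmax(W,(0,1)), -c["R"].T@c["t"])
print(bot.read_state())
E
```

```text
scene [ 0.57293372 -0.04368137  0.00350727] [-1.61688479 -1.17189564 -0.7718804 ] [1.23536057 1.73575089 0.64258258] [ 1.20940703 -0.2497294   1.10909357]
side [ 0.62249245 -0.03367129  0.00382353] [-0.01571983 -0.68096612 -0.47965298] [1.24313736 1.74484377 0.46680063] [ 0.12426171 -0.49778336  0.66004222]
{'time': 0.1, 'q': array([-3.69308185e-02,  2.64749732e-01,  1.60525180e+00, -3.01502361e-05,
        1.27372089e+00, -3.69243202e-02]), 'joint_vel': array([ 0.00073592, -0.00049955, -0.00245357,  0.0007567 , -0.00111773,
       -0.00123185]), 'joint_torque': array([ 2.96398039e-04, -5.16707003e+01, -3.68589377e+01,  1.30520286e-05,
        6.22219843e-03,  5.24967299e-05]), 'tool_pos': array([ 6.74324542e-01, -7.72609469e-06,  2.30030321e-01]), 'tcp_rot': array([-2.22034865, -2.22035388,  0.00230867]), 'wrist_force': array([0.04960458, 0.80587347, 0.51464014]), 'torque': array([-0.05657223, -0.02845634, -0.0048771 ]), 'grip_force': 0.0, 'width': 1.000760061394285}
```

```bash
python3 - <<'E'
import cv2
a=cv2.imread("pics/scene0.png"); cv2.imwrite("pics/s0.png",cv2.resize(a,(800,600)))
a=cv2.imread("pics/side0.png"); cv2.imwrite("pics/d0.png",cv2.resize(a,(800,600)))
E
```

```text
(no output)
```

View pics/s0.png

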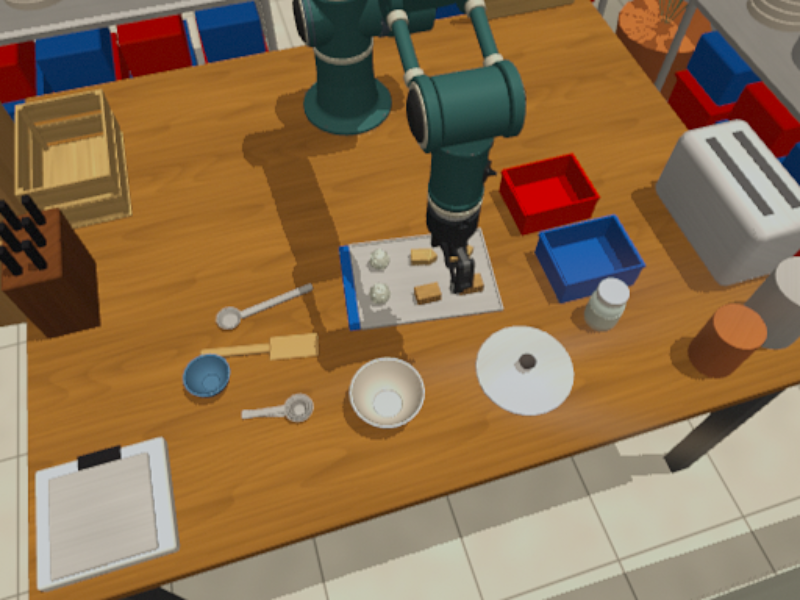

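View pics/d0.png

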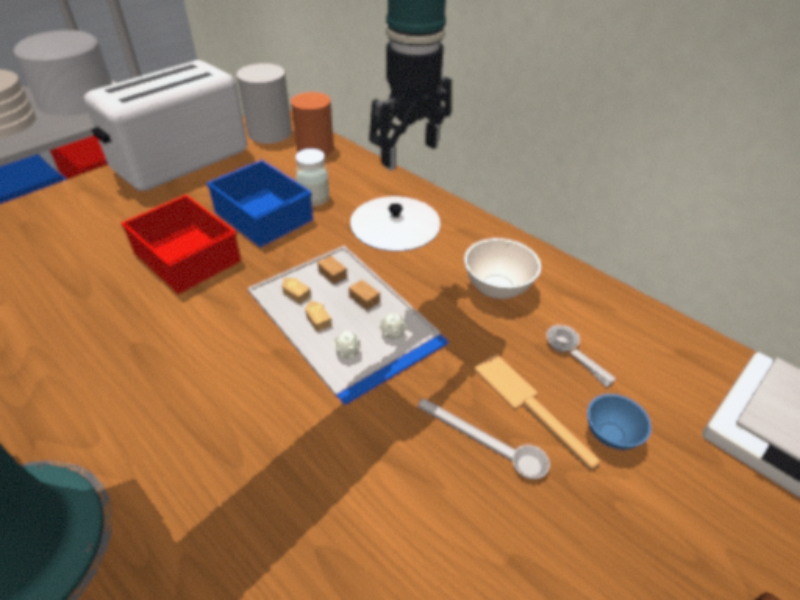

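The scene picture shows the tray with the blue strip at its left (345,285), 2 paper balls, 2 wood and 2 cardboard pieces. The red bin is at (548,192), the blue bin at (588,257), the spoon at (265,305) and the spatula at (262,348); there is no knife. The side picture agrees. Next I measure the positions.

```bash
cat >> h.py <<'E'
def rays(c,uv,z):
    """pixels -> points on plane z"""
    uv=np.asarray(uv,float).reshape(-1,2); o=-c["R"].T@c["t"]
    d=np.c_[uv,np.ones(len(uv))]@np.linalg.inv(c["K"]).T@c["R"]
    return o+d*((z-o[2])/d[:,2])[:,None]
def blobs(W,m,amin=15):
    """connected blobs of mask -> minAreaRect of world xy"""
    n,l,s,_=cv2.connectedComponentsWithStats(m.astype(np.uint8))
    out=[]
    for i in range(1,n):
        if s[i,4]<amin: continue
        p=W[l==i]; p=p[~np.isnan(p[:,0])]
        (cx,cy),(a,b),t=cv2.minAreaRect(p[:,:2].astype(np.float32)*1000)
        if a<b: a,b,t=b,a,t+90
        out.append((round(cx),round(cy),round(a),round(b),round((t+90)%180-90),round(np.percentile(p[:,2],95)*1000),int(s[i,4]),np.argwhere(l==i)[:,::-1].mean(0).round().astype(int).tolist()))
    return out
E
python3 - <<'E'
from h import *
for n in("side","scene"):
    c=dict(np.load(n+"0.npz")); W=cloud(c); hsv=cv2.cvtColor(c["image"],cv2.COLOR_RGB2HSV)
    print(n)
    inr=(W[...,0]>.2)&(W[...,0]<1.05)&(abs(W[...,1])<.75)
    for h in (.006,.011):
        m=inr&(W[...,2]>h)&(W[...,2]<.13)
        print(h); [print(b) for b in blobs(W,m)]
    H,S,V=[hsv[...,i].astype(int) for i in range(3)]
    print("blue"); [print(b) for b in blobs(W,inr&(H>100)&(H<125)&(S>150),30)]
    print("red"); [print(b) for b in blobs(W,inr&((H<4)|(H>175))&(S>200),30)]
    print("grey"); [print(b) for b in blobs(W,inr&(S<60)&(V>90),30)]
E
```

```text
side
0.006
(652, 597, 434, 135, -10, 126, 3928, [126, 89])
(717, 373, 417, 201, 18, 118, 3488, [181, 113])
(427, 328, 173, 132, -90, 69, 2372, [117, 155])
(777, 129, 163, 159, 76, 33, 1119, [253, 142])
(772, -130, 130, 126, 36, 59, 1336, [321, 171])
(590, 111, 82, 70, 82, 29, 256, [212, 172])
(530, 7, 305, 201, 82, 9, 962, [237, 225])
(504, 105, 53, 31, -88, 25, 208, [189, 185])
(578, 10, 49, 33, 88, 29, 257, [233, 188])
(496, 29, 54, 38, 75, 25, 223, [203, 202])
(553, -84, 40, 31, -38, 43, 219, [251, 209])
(724, -317, 128, 50, 68, 19, 396, [368, 223])
(483, -50, 59, 39, 65, 43, 232, [222, 221])
(597, -328, 218, 46, 79, 14, 904, [344, 262])
(815, -577, 193, 125, 0, 41, 3490, [488, 269])
(639, -425, 83, 81, -13, 40, 1000, [396, 269])
(499, -301, 193, 47, -74, 14, 579, [312, 280])
0.011
(652, 597, 434, 135, -10, 126, 3875, [126, 89])
(717, 373, 417, 201, 18, 118, 3324, [181, 112])
(427, 328, 173, 132, -89, 69, 2237, [116, 154])
(777, 132, 124, 122, 90, 39, 635, [253, 140])
(772, -130, 130, 126, 36, 59, 1259, [321, 170])
(583, 97, 52, 32, 86, 29, 202, [213, 172])
(504, 105, 53, 31, -88,
[... 3416 characters left out ...]
, 67, [303, 3])
(532, -40, 62, 22, -17, 629, 88, [254, 10])
(637, 49, 30, 20, 12, 605, 70, [315, 38])
(630, -51, 29, 20, -30, 605, 74, [264, 47])
(677, -59, 68, 3, -3, 615, 98, [270, 70])
(600, 633, 574, 165, -5, 186, 7600, [473, 139])
(698, -10, 72, 30, 66, 430, 139, [290, 135])
(583, 10, 319, 281, -8, 35, 3618, [265, 180])
(726, 1, 30, 8, 1, 348, 36, [296, 164])
(704, 325, 113, 59, -34, 102, 660, [388, 194])
(513, -299, 191, 56, -87, 13, 379, [163, 197])
(781, 133, 183, 179, -49, 17, 2722, [335, 237])
(759, -129, 160, 130, -9, 60, 1705, [247, 251])
(918, 0, 1499, 264, -90, -742, 17683, [309, 340])
(721, -319, 125, 56, 68, 20, 403, [182, 262])
(815, -626, 223, 205, -90, 42, 6514, [66, 329])
```

```bash
cat >> h.py <<'E'
from scipy.spatial.transform import Rotation as Rr
def plan(wps, start=None):
    """wps (x,y,z mm, phi deg or None) -> turn az, then shift x,y,z in units, and least rows"""
    s=bot.read_state(); M=Rr.from_rotvec(s["tcp_rot"]).as_matrix()
    p=np.array(s["tool_pos"])*1000; f=np.degrees(np.arctan2(M[1,1],M[0,1]))
    print("t %.1f"%s["time"],"p",p.round(1),"phi %.1f"%f,"tilt %.4f"%M[2,2],"w %.2f g %.0f"%(s["width"],s["grip_force"]))
    for x,y,z,g in wps:
        g=f if g is None else g
        d=np.array([x,y,z])-p; a=np.radians(g)
        t=np.array([-np.sin(a)*d[0]+np.cos(a)*d[1],np.cos(a)*d[0]+np.sin(a)*d[1],-d[2]])/100
        print("az %.2f  shift"%(-np.radians(g-f)/.5),t.round(2),"rows %.1f"%max(np.linalg.norm(t)/.4,0))
        p=np.array([x,y,z],float); f=g
E
python3 - <<'E'
from h import *
plan([(586,98,150,-4),(586,98,12,-4),(586,98,120,-4),(627,300,120,0),(627,300,60,0),(627,300,120,0),
(580,10,120,-2),(580,10,12,-2),(580,10,120,-2),(585,300,120,0),(585,300,60,0),(585,300,120,0)])
E
```

```text
t 0.1 p [674.3  -0.  230. ] phi 0.0 tilt -1.0000 w 1.00 g 0
az 0.14  shift [ 0.92 -0.95  0.8 ] rows 3.9
az -0.00  shift [0.   0.   1.38] rows 3.4
az -0.00  shift [ 0.    0.   -1.08] rows 2.7
az -0.14  shift [ 2.02  0.41 -0.  ] rows 5.2
az -0.00  shift [0.  0.  0.6] rows 1.5
az -0.00  shift [ 0.   0.  -0.6] rows 1.5
az 0.07  shift [-2.91 -0.37 -0.  ] rows 7.3
az -0.00  shift [0.   0.   1.08] rows 2.7
az -0.00  shift [ 0.    0.   -1.08] rows 2.7
az -0.07  shift [ 2.9   0.05 -0.  ] rows 7.3
az -0.00  shift [0.  0.  0.6] rows 1.5
az -0.00  shift [ 0.   0.  -0.6] rows 1.5
```

play_rows([
  [[0,0,0.14,0,0,0.2,50],[0,0,0,0.23,-0.24,0.15,50],[0,0,0,0.23,-0.24,0.15,50],[0,0,0,0.23,-0.24,0.15,50],[0,0,0,0.23,-0.23,0.15,50]],
], newtons=40)

```text
time: 0.52
tool_pos: [0.585, 0.099, 0.1498]
tcp_rot: [-2.298, -2.141, 0.002]
wrist_force: [0.6, -0.3, -0.8]
width: 0.589
grip_force: 0.0
```

play_rows([
  [[0,0,0,0,0,0.35,50],[0,0,0,0,0,0.35,50],[0,0,0,0,0,0.35,50],[0,0,0,0,0,0.33,50],[0,0,0,0,0,0,50]],
])

```text
time: 0.93
tool_pos: [0.5794, 0.0976, 0.0055]
tcp_rot: [-2.291, -2.137, 0.019]
wrist_force: [-2.2, 0.3, -1.5]
width: 0.587
grip_force: 0.0
```

```bash
python3 - <<'E'
from h import *
c=cam("side"); save(c,"a.png"); plan([(586,98,12,-4)]); print(bot.read_state()["wrist_force"])
W=cloud(c); m=(W[...,0]>.4)&(W[...,0]<.65)&(abs(W[...,1]-.03)<.14)&(W[...,2]>.011)&(W[...,2]<.06)
[print(b) for b in blobs(W,m)]
cv2.imwrite("pics/a_crop.png",cv2.resize(c["image"][120:280,140:320,::-1],None,fx=4,fy=3.7))
E
```

```text
t 1.0 p [581.7  97.9   8.8] phi -4.0 tilt -0.9999 w 0.59 g 0
az -0.00  shift [ 0.    0.04 -0.03] rows 0.1
[-0.41666856  0.41327001 -0.28275606]
(578, 92, 104, 50, 15, 57, 392, [212, 170])
(505, 105, 53, 31, -85, 25, 189, [189, 185])
(579, 9, 49, 33, 88, 29, 231, [233, 188])
(493, 30, 55, 32, 74, 25, 203, [203, 201])
(553, -85, 39, 33, -27, 42, 216, [251, 209])
(477, -60, 40, 35, -35, 42, 226, [222, 221])
```

View pics/a_crop.png

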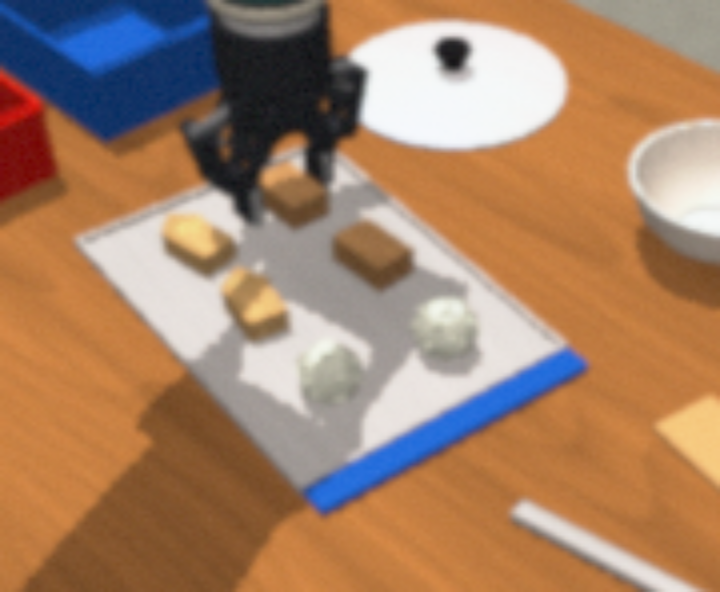

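The picture shows the fingers straddling the cardboard chunk (295,195 in the crop), with the other pieces unmoved. The arm overshoots a little and settles, so I will slow the end of each descent.

play_rows([
  [[0,0,0,0,0,0,24],[0,0,0,0,0,0,20],[0,0,0,0,0,0,20],[0,0,0,0,0,-0.2,20],[0,0,0,0,0,-0.35,20]],
])

```text
time: 1.4
tool_pos: [0.584, 0.098, 0.0667]
tcp_rot: [-2.296, -2.14, 0.007]
wrist_force: [0.0, -0.2, -0.9]
width: 0.343
grip_force: 43.2
```

play_rows([
  [[0,0,0,0,0,-0.35,20],[0,0,-0.14,0,0,-0.2,20],[0,0,0,0.35,0.07,0,20],[0,0,0,0.35,0.07,0,20],[0,0,0,0.35,0.07,0,20]],
])

```text
time: 1.82
tool_pos: [0.61, 0.2045, 0.1276]
tcp_rot: [2.221, 2.217, 0.009]
wrist_force: [0.6, 0.3, -0.1]
width: 0.337
grip_force: 43.2
```

play_rows([
  [[0,0,0,0.35,0.07,0,20],[0,0,0,0.35,0.07,0,20],[0,0,0,0.25,0.06,0.1,20],[0,0,0,0,0,0.25,20],[0,0,0,0,0,0.2,20]],
])

```text
time: 2.23
tool_pos: [0.63, 0.3016, 0.0713]
tcp_rot: [2.217, 2.223, 0.01]
wrist_force: [0.3, 0.1, -1.5]
width: 0.337
grip_force: 43.2
```

play_rows([
  [[0,0,0,0,0,0,45],[0,0,0,0,0,0,45],[0,0,0,0,0,-0.3,50],[0,0,0.07,0,0,-0.3,50],[0,0,0,-0.36,-0.05,0,50]],
])

```text
time: 2.65
tool_pos: [0.6283, 0.269, 0.1397]
tcp_rot: [2.254, 2.18, 0.03]
wrist_force: [2.4, -0.2, 2.1]
width: 0.591
grip_force: 0.0
```

play_rows([
  [[0,0,0,-0.36,-0.05,0,50],[0,0,0,-0.36,-0.05,0,50],[0,0,0,-0.36,-0.05,0,50],[0,0,0,-0.36,-0.05,0,50],[0,0,0,-0.36,-0.05,0,50]],
])

```text
time: 3.07
tool_pos: [0.5914, 0.0817, 0.132]
tcp_rot: [2.258, 2.179, 0.007]
wrist_force: [0.9, -0.4, 0.7]
width: 0.582
grip_force: 0.0
```

play_rows([
  [[0,0,0,-0.36,-0.05,0,50],[0,0,0,-0.25,-0.02,0,50],[0,0,0,-0.14,0,0,50],[0,0,0,0,0,0.2,50],[0,0,0,0,0,0.2,50]],
])

```text
time: 3.48
tool_pos: [0.5841, 0.0075, 0.0925]
tcp_rot: [2.259, 2.175, 0.01]
wrist_force: [-0.8, -0.5, -0.4]
width: 0.586
grip_force: 0.0
```

```bash
python3 - <<'E'
from h import *
c=cam("scene"); W=cloud(c)
m=(W[...,0]>.54)&(W[...,0]<.66)&(abs(W[...,1]-.335)<.07)&(W[...,2]>.011)&(W[...,2]<.06)
[print(b) for b in blobs(W,m)]
plan([(580,10,12,-2)])
E
```

```text
(547, 337, 136, 8, 88, 59, 313, [369, 150])
(621, 298, 37, 32, 88, 30, 113, [366, 174])
t 3.5 p [580.    8.2  86.7] phi -2.1 tilt -1.0000 w 0.58 g 0
az -0.00  shift [ 0.02 -0.    0.75] rows 1.9
```

play_rows([
  [[0,0,0,0.02,0,0.35,50],[0,0,0,0,0,0.25,50],[0,0,0,0,0,0.14,50],[0,0,0,0,0,0,50],[0,0,0,0,0,0,22]],
])

```text
time: 3.95
tool_pos: [0.581, 0.0113, 0.015]
tcp_rot: [-2.26, -2.182, -0.0]
wrist_force: [-0.5, -0.9, -0.3]
width: 0.465
grip_force: 0.0
```

play_rows([
  [[0,0,0,0,0,0,20],[0,0,0,0,0,0,20],[0,0,0,0,0,0,20],[0,0,0,0,0,-0.3,20],[0,0,0,0,0,-0.4,20]],
])

```text
time: 4.37
tool_pos: [0.577, 0.011, 0.0818]
tcp_rot: [-2.256, -2.178, 0.009]
wrist_force: [1.1, -0.6, -0.8]
width: 0.332
grip_force: 41.2
```

play_rows([
  [[0,0,-0.07,0,0,-0.38,20],[0,0,0,0.38,0,0,20],[0,0,0,0.38,0,0,20],[0,0,0,0.38,0.02,0,20],[0,0,0,0.38,0.02,0,20]],
])

```text
time: 4.78
tool_pos: [0.5852, 0.1643, 0.1243]
tcp_rot: [2.222, 2.219, 0.004]
wrist_force: [0.8, -0.7, -0.5]
width: 0.339
grip_force: 41.2
```

play_rows([
  [[0,0,0,0.38,0.01,0,20],[0,0,0,0.38,0,0,20],[0,0,0,0.38,0,0,20],[0,0,0,0.24,0,0.2,20],[0,0,0,0,0,0.35,20]],
])

```text
time: 5.2
tool_pos: [0.5904, 0.3087, 0.0739]
tcp_rot: [2.215, 2.223, 0.024]
wrist_force: [0.2, 0.5, -0.1]
width: 0.34
grip_force: 41.2
```

```bash
python3 - <<'E'
from h import *
plan([(585,300,60,0),(585,300,120,0),(495,30,120,-16),(495,30,12,-16),(495,30,120,-16),(430,292,120,0),(430,292,60,0),(430,292,120,0),(505,105,120,2),(505,105,12,2),(505,105,120,2),(430,360,120,0),(430,360,60,0)])
E
```

```text
t 5.2 p [590.4 308.7  73.9] phi 0.2 tilt -0.9999 w 0.34 g 41
az 0.01  shift [-0.09 -0.05  0.14] rows 0.4
az -0.00  shift [ 0.   0.  -0.6] rows 1.5
az 0.56  shift [-2.84 -0.12 -0.  ] rows 7.1
az -0.00  shift [0.   0.   1.08] rows 2.7
az -0.00  shift [ 0.    0.   -1.08] rows 2.7
az -0.56  shift [ 2.62 -0.65 -0.  ] rows 6.7
az -0.00  shift [0.  0.  0.6] rows 1.5
az -0.00  shift [ 0.   0.  -0.6] rows 1.5
az -0.07  shift [-1.9   0.68 -0.  ] rows 5.0
az -0.00  shift [0.   0.   1.08] rows 2.7
az -0.00  shift [ 0.    0.   -1.08] rows 2.7
az 0.07  shift [ 2.55 -0.75 -0.  ] rows 6.6
az -0.00  shift [0.  0.  0.6] rows 1.5
```

play_rows([
  [[0,0,0,0,0,0.05,20],[0,0,0,0,0,0,46],[0,0,0,0,0,0,46],[0,0,0.18,0,0,-0.3,48],[0,0,0.19,0,0,-0.3,48]],
])

```text
time: 5.62
tool_pos: [0.5849, 0.2993, 0.1227]
tcp_rot: [-2.422, -1.999, 0.004]
wrist_force: [1.1, 0.7, 1.1]
width: 0.563
grip_force: 0.0
```

play_rows([
  [[0,0,0.19,0,0,0,48],[0,0,0,-0.38,-0.02,0,48],[0,0,0,-0.38,-0.02,0,48],[0,0,0,-0.38,-0.02,0,48],[0,0,0,-0.38,-0.02,0,48]],
])

```text
time: 6.03
tool_pos: [0.5369, 0.1552, 0.1253]
tcp_rot: [2.509, 1.887, 0.007]
wrist_force: [0.6, 0.3, 0.8]
width: 0.563
grip_force: 0.0
```

play_rows([
  [[0,0,0,-0.38,-0.02,0,48],[0,0,0,-0.38,-0.02,0,48],[0,0,0,-0.36,0,0,48],[0,0,0,-0.2,0,0.2,48],[0,0,0,0,0,0.2,48]],
])

```text
time: 6.45
tool_pos: [0.4976, 0.0269, 0.0862]
tcp_rot: [2.51, 1.88, 0.009]
wrist_force: [0.3, -0.0, -0.0]
width: 0.562
grip_force: 0.0
```

```bash
python3 - <<'E'
from h import *
c=cam("scene"); W=cloud(c)
m=(W[...,0]>.55)&(W[...,0]<.66)&(abs(W[...,1]-.335)<.07)&(W[...,2]>.011)&(W[...,2]<.06)
[print(b) for b in blobs(W,m)]
c=cam("side"); W=cloud(c)
m=(W[...,0]>.4)&(W[...,0]<.65)&(abs(W[...,1]-.03)<.14)&(W[...,2]>.011)&(W[...,2]<.06)
[print(b) for b in blobs(W,m)]
plan([(495,30,12,-16)])
E
```

```text
(602, 300, 72, 41, -2, 32, 232, [364, 169])
(503, 105, 54, 28, -83, 25, 127, [189, 186])
(493, 29, 54, 31, 75, 25, 204, [203, 201])
(553, -85, 40, 33, -34, 42, 217, [251, 209])
(476, -60, 41, 36, -50, 43, 227, [222, 221])
t 6.5 p [494.   29.3  82. ] phi -16.3 tilt -1.0000 w 0.56 g 0
az -0.01  shift [0.01 0.01 0.7 ] rows 1.8
```

play_rows([
  [[0,0,0,0.01,0.01,0.35,48],[0,0,0,0,0,0.22,48],[0,0,0,0,0,0.13,48],[0,0,0,0,0,0,48],[0,0,0,0,0,0,18]],
])

```text
time: 6.97
tool_pos: [0.4979, 0.0321, 0.0136]
tcp_rot: [2.509, 1.889, 0.002]
wrist_force: [-0.0, -0.1, -0.3]
width: 0.436
grip_force: 0.0
```

play_rows([
  [[0,0,0,0,0,0,16],[0,0,0,0,0,0,16],[0,0,0,0,0,0,16],[0,0,0,0,0,-0.3,16],[0,0,-0.18,0,0,-0.4,16]],
])

```text
time: 7.38
tool_pos: [0.4934, 0.0319, 0.0802]
tcp_rot: [-2.418, -1.999, 0.009]
wrist_force: [1.2, -0.0, -0.4]
width: 0.33
grip_force: 39.7
```

play_rows([
  [[0,0,-0.19,0,0,-0.38,16],[0,0,-0.19,0,0,0,16],[0,0,0,0.36,-0.09,0,16],[0,0,0,0.37,-0.09,0,16],[0,0,0,0.37,-0.09,0,16]],
])

```text
time: 7.8
tool_pos: [0.4704, 0.1427, 0.1219]
tcp_rot: [2.223, 2.217, 0.004]
wrist_force: [0.3, 0.3, -0.1]
width: 0.333
grip_force: 39.7
```

play_rows([
  [[0,0,0,0.37,-0.09,0,16],[0,0,0,0.37,-0.09,0,16],[0,0,0,0.37,-0.09,0,16],[0,0,0,0.3,-0.08,0,16],[0,0,0,0.11,-0.03,0.2,16]],
])

```text
time: 8.22
tool_pos: [0.4343, 0.3, 0.1053]
tcp_rot: [2.217, 2.224, 0.018]
wrist_force: [1.9, 0.6, -0.3]
width: 0.332
grip_force: 39.6
```

play_rows([
  [[0,0,0,0,0,0.25,16],[0,0,0,0,0,0.15,16],[0,0,0,0,0,0,16],[0,0,0,0,0,0,45],[0,0,0,0,0,0,45]],
])

```text
time: 8.63
tool_pos: [0.4327, 0.2944, 0.0616]
tcp_rot: [2.221, 2.221, 0.003]
wrist_force: [-0.1, 0.7, -0.5]
width: 0.528
grip_force: 0.0
```

```bash
python3 - <<'E'
from h import *
plan([(430,292,120,0),(505,105,120,5)])
c=cam("scene"); W=cloud(c)
m=(W[...,0]>.37)&(W[...,0]<.49)&(abs(W[...,1]-.327)<.07)&(W[...,2]>.011)&(W[...,2]<.06)
[print(b) for b in blobs(W,m)]
E
```

```text
t 8.6 p [432.7 294.4  61.6] phi -0.0 tilt -1.0000 w 0.53 g 0
az -0.00  shift [-0.02 -0.03 -0.58] rows 1.5
az -0.17  shift [-1.93  0.58 -0.  ] rows 5.0
(372, 292, 18, 3, 84, 58, 16, [334, 112])
(432, 294, 40, 35, -82, 27, 84, [340, 130])
```

play_rows([
  [[0,0,0,0,0,-0.28,48],[0,0,-0.1,0,0,-0.3,48],[0,0,0,-0.36,0.12,0,48],[0,0,0,-0.36,0.12,0,48],[0,0,0,-0.36,0.12,0,48]],
])

```text
time: 9.1
tool_pos: [0.4754, 0.1876, 0.1215]
tcp_rot: [2.161, 2.276, 0.008]
wrist_force: [-0.1, 0.0, 0.4]
width: 0.564
grip_force: 0.0
```

play_rows([
  [[0,0,0,-0.36,0.12,0,48],[0,0,0,-0.31,0.1,0,48],[0,0,0,-0.18,0.04,0.15,48],[0,0,0,0,0,0.3,48],[0,0,0,0,0,0.2,48]],
])

```text
time: 9.52
tool_pos: [0.5055, 0.1026, 0.0545]
tcp_rot: [2.168, 2.27, 0.005]
wrist_force: [0.2, 0.3, -0.2]
width: 0.562
grip_force: 0.0
```

```bash
python3 - <<'E'
from h import *
c=cam("side"); W=cloud(c)
m=(W[...,0]>.4)&(W[...,0]<.65)&(abs(W[...,1]-.03)<.14)&(W[...,2]>.011)&(W[...,2]<.04)
[print(b) for b in blobs(W,m)]
plan([(505,105,12,3)])
E
```

```text
(505, 103, 51, 31, -86, 25, 186, [189, 185])
(553, -84, 40, 34, -33, 39, 163, [251, 210])
(476, -64, 39, 30, -27, 39, 172, [222, 222])
t 9.6 p [501.6 102.6  50.1] phi 2.7 tilt -1.0000 w 0.56 g 0
az -0.01  shift [0.02 0.04 0.38] rows 1.0
```

play_rows([
  [[0,0,0,0.02,0.04,0.2,48],[0,0,0,0,0,0.17,48],[0,0,0,0,0,0,48],[0,0,0,0,0,0,18],[0,0,0,0,0,0,16]],
])

```text
time: 9.98
tool_pos: [0.5083, 0.1067, 0.0182]
tcp_rot: [2.164, 2.276, 0.002]
wrist_force: [-0.7, -0.3, 0.4]
width: 0.327
grip_force: 39.4
```

play_rows([
  [[0,0,0,0,0,0,16],[0,0,0,0,0,0,16],[0,0,0,0,0,-0.3,16],[0,0,0,0,0,-0.4,16],[0,0,0.1,0,0,-0.38,16]],
])

```text
time: 10.4
tool_pos: [0.5063, 0.1064, 0.1254]
tcp_rot: [-2.221, -2.22, 0.002]
wrist_force: [1.2, 0.9, -0.7]
width: 0.323
grip_force: 39.6
```

play_rows([
  [[0,0,0,0.37,-0.11,0,16],[0,0,0,0.37,-0.11,0,16],[0,0,0,0.37,-0.11,0,16],[0,0,0,0.37,-0.11,0,16],[0,0,0,0.37,-0.11,0,16]],
])

```text
time: 10.82
tool_pos: [0.452, 0.2932, 0.1256]
tcp_rot: [2.221, 2.221, 0.004]
wrist_force: [0.2, -0.6, -0.7]
width: 0.319
grip_force: 39.6
```

play_rows([
  [[0,0,0,0.37,-0.11,0,16],[0,0,0,0.3,-0.08,0,16],[0,0,0,0.05,-0.02,0.2,16],[0,0,0,0,0,0.25,16],[0,0,0,0,0,0.15,16]],
])

```text
time: 11.23
tool_pos: [0.4304, 0.3645, 0.0635]
tcp_rot: [2.219, 2.224, 0.0]
wrist_force: [-0.6, -0.1, -1.2]
width: 0.325
grip_force: 39.6
```

play_rows([
  [[0,0,0,0,0,0,16],[0,0,0,0,0,0,45],[0,0,0,0,0,0,45],[0,0,0,0,0,-0.3,50],[0,0,0,0,0,-0.4,60]],
])

```text
time: 11.65
tool_pos: [0.4293, 0.3616, 0.1327]
tcp_rot: [-2.222, -2.22, 0.01]
wrist_force: [0.6, 0.8, -0.0]
width: 0.697
grip_force: 0.0
```

```bash
python3 - <<'E'
from h import *
plan([(480,-60,125,-8),(480,-60,10,-8),(480,-60,120,-8),(620,372,120,0),(620,372,55,0),(620,372,120,0),(557,-83,120,-8)])
c=cam("scene"); W=cloud(c)
m=(W[...,0]>.37)&(W[...,0]<.49)&(abs(W[...,1]-.327)<.07)&(W[...,2]>.011)&(W[...,2]<.06)
[print(b) for b in blobs(W,m)]
E
```

```text
t 11.7 p [429.3 361.6 132.7] phi -0.0 tilt -1.0000 w 0.70 g 0
az 0.28  shift [-4.1   1.09  0.08] rows 10.6
az -0.00  shift [0.   0.   1.15] rows 2.9
az -0.00  shift [ 0.   0.  -1.1] rows 2.8
az -0.28  shift [ 4.32  1.4  -0.  ] rows 11.4
az -0.00  shift [0.   0.   0.65] rows 1.6
az -0.00  shift [ 0.    0.   -0.65] rows 1.6
az 0.28  shift [-4.59  0.01 -0.  ] rows 11.5
(371, 299, 34, 2, -89, 56, 15, [335, 111])
(430, 358, 57, 32, -85, 26, 133, [356, 126])
(433, 295, 41, 31, 84, 27, 89, [340, 130])
```

play_rows([
  [[0,0,0.14,0,0,0,60],[0,0,0.14,0,0,0,60],[0,0,0,-0.35,0.09,0,60],[0,0,0,-0.37,0.1,0,60],[0,0,0,-0.37,0.1,0,60]],
])

```text
time: 12.12
tool_pos: [0.4463, 0.2513, 0.1368]
tcp_rot: [2.369, 2.062, 0.007]
wrist_force: [0.5, -1.0, -0.1]
width: 0.704
grip_force: 0.0
```

play_rows([
  [[0,0,0,-0.37,0.1,0,60],[0,0,0,-0.37,0.1,0,60],[0,0,0,-0.37,0.1,0,60],[0,0,0,-0.37,0.1,0,60],[0,0,0,-0.37,0.1,0,60]],
])

```text
time: 12.53
tool_pos: [0.47, 0.0594, 0.1368]
tcp_rot: [2.37, 2.058, 0.007]
wrist_force: [0.8, 0.3, -0.6]
width: 0.706
grip_force: 0.0
```

play_rows([
  [[0,0,0,-0.37,0.1,0,60],[0,0,0,-0.37,0.1,0,60],[0,0,0,-0.3,0.07,0,60],[0,0,0,-0.12,0.03,0.2,60],[0,0,0,0,0,0.2,60]],
])

```text
time: 12.95
tool_pos: [0.486, -0.0618, 0.098]
tcp_rot: [2.37, 2.05, 0.009]
wrist_force: [0.0, 0.2, -0.4]
width: 0.702
grip_force: 0.0
```

```bash
python3 - <<'E'
from h import *
c=cam("side"); W=cloud(c)
m=(W[...,0]>.4)&(W[...,0]<.65)&(abs(W[...,1]-.03)<.14)&(W[...,2]>.011)&(W[...,2]<.05)
[print(b) for b in blobs(W,m)]
plan([(480,-61,10,-8)])
E
```

```text
(553, -85, 40, 33, -33, 42, 217, [251, 209])
(478, -60, 39, 37, -27, 43, 228, [222, 221])
t 13.0 p [481.6 -59.8  92.8] phi -8.2 tilt -1.0000 w 0.70 g 0
az -0.01  shift [-0.01 -0.01  0.83] rows 2.1
```

play_rows([
  [[0,0,0,0,0,0.35,60],[0,0,0,0,0,0.3,60],[0,0,0,0,0,0.18,60],[0,0,0,0,0,0,60],[0,0,0,0,0,0,25]],
])

```text
time: 13.42
tool_pos: [0.4821, -0.0576, 0.0119]
tcp_rot: [-2.371, -2.06, 0.0]
wrist_force: [-0.2, -0.7, 0.1]
width: 0.573
grip_force: 0.0
```

play_rows([
  [[0,0,0,0,0,0,25],[0,0,0,0,0,0,25],[0,0,0,0,0,0,25],[0,0,0,0,0,-0.3,25],[0,0,-0.14,0,0,-0.4,25]],
])

```text
time: 13.83
tool_pos: [0.4787, -0.0571, 0.0795]
tcp_rot: [-2.293, -2.139, 0.007]
wrist_force: [0.4, -0.3, 0.6]
width: 0.457
grip_force: 28.0
```

play_rows([
  [[0,0,-0.14,0,0,-0.4,25],[0,0,0,0.36,0.12,0,25],[0,0,0,0.36,0.12,0,25],[0,0,0,0.36,0.12,0,25],[0,0,0,0.36,0.12,0,25]],
])

```text
time: 14.25
tool_pos: [0.5313, 0.0878, 0.1235]
tcp_rot: [2.221, 2.219, 0.005]
wrist_force: [0.6, -0.4, 0.4]
width: 0.45
grip_force: 44.1
```

play_rows([
  [[0,0,0,0.36,0.12,0,25],[0,0,0,0.36,0.12,0,25],[0,0,0,0.36,0.12,0,25],[0,0,0,0.36,0.12,0,25],[0,0,0,0.36,0.12,0,25]],
])

```text
time: 14.67
tool_pos: [0.5907, 0.2685, 0.1227]
tcp_rot: [2.22, 2.221, 0.003]
wrist_force: [0.4, -1.3, 0.1]
width: 0.449
grip_force: 44.1
```

play_rows([
  [[0,0,0,0.36,0.12,0,25],[0,0,0,0.36,0.12,0,25],[0,0,0,0.3,0.06,0,25],[0,0,0,0.06,0,0.2,25],[0,0,0,0,0,0.2,25]],
])

```text
time: 15.08
tool_pos: [0.6222, 0.3789, 0.0844]
tcp_rot: [2.217, 2.224, 0.012]
wrist_force: [-0.1, -0.5, -0.7]
width: 0.446
grip_force: 44.1
```

```bash
python3 - <<'E'
from h import *
plan([(620,372,60,0),(620,372,125,0),(557,-83,125,-8)])
E
```

```text
t 15.1 p [622.2 378.9  84.4] phi 0.2 tilt -1.0000 w 0.45 g 44
az 0.01  shift [-0.07 -0.02  0.24] rows 0.6
az -0.00  shift [ 0.    0.   -0.65] rows 1.6
az 0.28  shift [-4.59  0.01 -0.  ] rows 11.5
```

play_rows([
  [[0,0,0,0,0,0.22,25],[0,0,0,0,0,0,25],[0,0,0,0,0,0,52],[0,0,0,0,0,0,52],[0,0,0,0,0,-0.35,55]],
])

```text
time: 15.5
tool_pos: [0.616, 0.3718, 0.0885]
tcp_rot: [-2.22, -2.219, 0.017]
wrist_force: [-0.1, -1.4, -0.8]
width: 0.645
grip_force: 0.0
```

play_rows([
  [[0,0,0.14,0,0,-0.35,60],[0,0,0.14,0,0,0,60],[0,0,0,-0.35,0,0,60],[0,0,0,-0.39,0,0,60],[0,0,0,-0.39,0,0,60]],
])

```text
time: 15.92
tool_pos: [0.6056, 0.2623, 0.1329]
tcp_rot: [2.368, 2.061, 0.008]
wrist_force: [0.1, -0.5, 0.3]
width: 0.706
grip_force: 0.0
```

play_rows([
  [[0,0,0,-0.39,0,0,60],[0,0,0,-0.39,0,0,60],[0,0,0,-0.39,0,0,60],[0,0,0,-0.39,0,0,60],[0,0,0,-0.39,0,0,60]],
])

```text
time: 16.33
tool_pos: [0.5781, 0.0674, 0.1325]
tcp_rot: [2.369, 2.058, 0.007]
wrist_force: [1.8, -0.1, 0.1]
width: 0.708
grip_force: 0.0
```

play_rows([
  [[0,0,0,-0.39,0,0,60],[0,0,0,-0.39,0,0,60],[0,0,0,-0.39,0,0,60],[0,0,0,-0.3,0,0.2,60],[0,0,0,0,0,0.2,60]],
])

```text
time: 16.75
tool_pos: [0.5594, -0.0824, 0.0939]
tcp_rot: [2.369, 2.049, 0.007]
wrist_force: [0.2, -0.3, -0.3]
width: 0.702
grip_force: 0.0
```

```bash
python3 - <<'E'
from h import *
c=cam("side"); W=cloud(c)
m=(W[...,0]>.4)&(W[...,0]<.65)&(abs(W[...,1]-.03)<.14)&(W[...,2]>.011)&(W[...,2]<.05)
[print(b) for b in blobs(W,m)]
c=cam("scene"); W=cloud(c)
m=(W[...,0]>.55)&(W[...,0]<.66)&(abs(W[...,1]-.335)<.07)&(W[...,2]>.011)&(W[...,2]<.06)
[print(b) for b in blobs(W,m)]
plan([(557,-83,10,-8)])
E
```

```text
(553, -85, 40, 32, -30, 43, 216, [251, 209])
(602, 301, 72, 40, 1, 30, 234, [364, 169])
(616, 373, 49, 38, -30, 43, 141, [387, 168])
t 16.9 p [555.  -77.8  88.8] phi -8.2 tilt -1.0000 w 0.71 g 0
az -0.01  shift [-0.05  0.03  0.79] rows 2.0
```

play_rows([
  [[0,0,0,-0.05,0.03,0.35,60],[0,0,0,0,0,0.3,60],[0,0,0,0,0,0.17,60],[0,0,0,0,0,0,60],[0,0,0,0,0,0,25]],
])

```text
time: 17.27
tool_pos: [0.5594, -0.081, 0.0084]
tcp_rot: [2.37, 2.062, 0.001]
wrist_force: [-0.0, 0.0, -0.0]
width: 0.574
grip_force: 0.0
```

play_rows([
  [[0,0,0,0,0,0,25],[0,0,0,0,0,0,25],[0,0,0,0,0,0,25],[0,0,0,0,0,-0.3,25],[0,0,-0.14,0,0,-0.4,25]],
])

```text
time: 17.68
tool_pos: [0.5554, -0.0809, 0.0751]
tcp_rot: [-2.293, -2.139, 0.007]
wrist_force: [1.2, -0.1, 0.0]
width: 0.448
grip_force: 40.4
```

play_rows([
  [[0,0,-0.14,0,0,-0.4,25],[0,0,0,0.37,0.03,0,25],[0,0,0,0.38,0.03,0,25],[0,0,0,0.38,0.03,0,25],[0,0,0,0.38,0.03,0,25]],
])

```text
time: 18.1
tool_pos: [0.5716, 0.0707, 0.1194]
tcp_rot: [2.221, 2.219, 0.004]
wrist_force: [0.7, 0.4, -1.0]
width: 0.452
grip_force: 40.4
```

play_rows([
  [[0,0,0,0.38,0.03,0,25],[0,0,0,0.38,0.03,0,25],[0,0,0,0.38,0.03,0,25],[0,0,0,0.38,0.03,0,25],[0,0,0,0.38,0.03,0,25]],
])

```text
time: 18.52
tool_pos: [0.5861, 0.2616, 0.1188]
tcp_rot: [2.221, 2.221, 0.003]
wrist_force: [1.1, 0.1, 0.1]
width: 0.45
grip_force: 40.4
```

play_rows([
  [[0,0,0,0.38,0.03,0,25],[0,0,0,0.36,0.03,0,25],[0,0,0,0.2,0,0,25],[0,0,0,0,0,0.2,25],[0,0,0,0,0,0.15,25]],
])

```text
time: 18.93
tool_pos: [0.5927, 0.356, 0.0838]
tcp_rot: [2.218, 2.224, 0.006]
wrist_force: [-0.7, -0.6, -0.3]
width: 0.45
grip_force: 40.4
```

```bash
python3 - <<'E'
from h import *
plan([(588,352,70,0)])
E
```

```text
t 18.9 p [592.7 356.   83.8] phi 0.2 tilt -1.0000 w 0.45 g 40
az 0.01  shift [-0.04 -0.05  0.14] rows 0.4
```

play_rows([
  [[0,0,0,0,-0.04,0.1,25],[0,0,0,0,0,0,25],[0,0,0,0,0,0,52],[0,0,0,0,0,0,52],[0,0,0,0,0,-0.35,52]],
])

```text
time: 19.35
tool_pos: [0.5833, 0.35, 0.1004]
tcp_rot: [-2.22, -2.218, 0.02]
wrist_force: [-1.1, 0.2, -1.8]
width: 0.613
grip_force: 0.0
```

play_rows([
  [[0,0,0.19,0,0,-0.35,45],[0,0,0.19,0,0,0,45],[0,0,0,-0.36,0.07,0,40],[0,0,0,-0.38,0.08,0,40],[0,0,0,-0.38,0.08,0,40]],
])

```text
time: 19.77
tool_pos: [0.5901, 0.2382, 0.1444]
tcp_rot: [2.42, 2.001, 0.005]
wrist_force: [1.0, 0.7, -0.0]
width: 0.467
grip_force: 0.0
```

play_rows([
  [[0,0,0,-0.38,0.08,0,40],[0,0,0,-0.38,0.08,0,40],[0,0,0,-0.38,0.08,0,40],[0,0,0,-0.38,0.08,0,40],[0,0,0,-0.38,0.08,0,40]],
])

```text
time: 20.18
tool_pos: [0.5932, 0.0425, 0.1441]
tcp_rot: [2.422, 1.998, 0.004]
wrist_force: [0.9, -0.4, 0.8]
width: 0.469
grip_force: 0.0
```

play_rows([
  [[0,0,0,-0.38,0.08,0,40],[0,0,0,-0.38,0.08,0,40],[0,0,0,-0.38,0.08,0,40],[0,0,0,-0.2,0.04,0,40],[0,0,0,0,0,0,40]],
])

```text
time: 20.6
tool_pos: [0.5955, -0.0973, 0.1442]
tcp_rot: [2.425, 1.992, 0.002]
wrist_force: [0.1, -0.0, -0.8]
width: 0.467
grip_force: 0.0
```

```bash
python3 - <<'E'
from h import *
for n in("side","scene"):
    c=cam(n); W=cloud(c); save(c,n+"2.png"); print(n)
    i=cv2.resize(c["image"],(800,600)); cv2.imwrite("pics/%s2.png"%n,i[:,:,::-1])
    X,Y,Z=W[...,0],W[...,1],W[...,2]
    m=(X>.36)&(X<.68)&(Y>.26)&(Y<.41)&(Z>.011)&(Z<.055); print("bins");[print(b) for b in blobs(W,m)]
    m=(X>.4)&(X<.71)&(Y<-.16)&(Y>-.5)&(Z>.004)&(Z<.05); print("ut");[print(b) for b in blobs(W,m)]
    m=(X>.4)&(X<.71)&(abs(Y-.02)<.15)&(Z>.011)&(Z<.05); print("tray");[print(b) for b in blobs(W,m)]
plan([(600,-328,125,-11)])
E
```

```text
side
bins
(667, 346, 128, 8, -89, 53, 205, [179, 119])
(610, 366, 120, 41, 50, 43, 167, [163, 127])
(540, 335, 150, 4, 89, 53, 271, [150, 139])
(433, 344, 130, 115, -89, 53, 812, [113, 145])
(362, 334, 147, 2, -90, 53, 215, [95, 165])
ut
(596, -328, 219, 48, 78, 14, 1134, [340, 259])
(638, -425, 82, 82, 6, 40, 1095, [396, 270])
(499, -301, 194, 48, -74, 14, 674, [313, 281])
tray
scene
bins
(386, 361, 178, 93, 52, 53, 479, [353, 113])
(431, 358, 55, 32, 86, 27, 125, [357, 125])
(432, 294, 43, 31, 89, 27, 90, [340, 130])
(494, 335, 150, 9, 90, 52, 317, [359, 139])
(591, 338, 139, 97, 88, 51, 623, [367, 158])
(621, 369, 42, 37, -30, 43, 140, [386, 168])
(674, 380, 60, 5, -89, 54, 71, [401, 178])
(673, 298, 73, 7, 88, 52, 136, [373, 186])
ut
(503, -301, 193, 45, -75, 14, 320, [166, 196])
(634, -345, 250, 109, 86, 39, 1260, [153, 231])
tray
t 20.7 p [595.2 -93.3 143.6] phi -11.1 tilt -1.0000 w 0.47 g 0
az -0.00  shift [-2.29  0.49  0.19] rows 5.9
```

View pics/scene2.png

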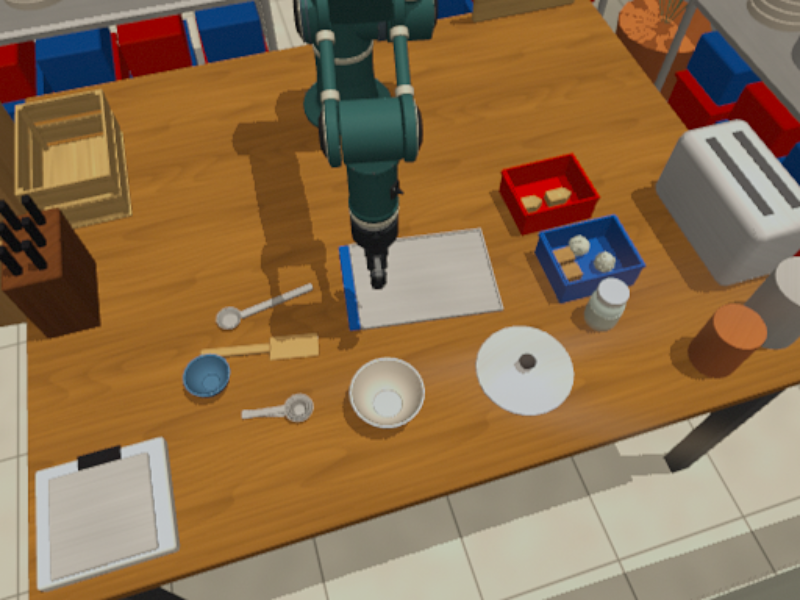

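The scene picture shows the tray empty: both wood pieces are in the red bin (530-570,200), and the cardboard and paper balls are in the blue bin (565-605,245-270). Next is the spatula.

play_rows([
  [[0,0,0,-0.33,0.07,0,40],[0,0,0,-0.38,0.08,0,40],[0,0,0,-0.38,0.08,0,40],[0,0,0,-0.38,0.08,0,40],[0,0,0,-0.38,0.08,0.1,40]],
], newtons=60)

```text
time: 21.12
tool_pos: [0.6004, -0.2818, 0.1354]
tcp_rot: [2.416, 2.0, 0.004]
wrist_force: [1.3, 0.0, 0.1]
width: 0.465
grip_force: 0.0
```

play_rows([
  [[0,0,0,-0.3,0.07,0.2,40],[0,0,0,-0.14,0.03,0.2,40],[0,0,0,0,0,0.25,40],[0,0,0,0,0,0.2,40],[0,0,0,0,0,0,40]],
])

```text
time: 21.53
tool_pos: [0.5967, -0.3232, 0.0423]
tcp_rot: [-2.415, -1.996, 0.004]
wrist_force: [-0.9, 1.0, -1.6]
width: 0.472
grip_force: 0.0
```

```bash
python3 - <<'E'
from h import *
c=cam("wrist"); save(c,"w3.png")
plan([(600,-328,4,-11)])
E
```

```text
t 21.6 p [ 597.9 -323.6   44.6] phi -10.8 tilt -1.0000 w 0.47 g 0
az 0.01  shift [-0.04  0.03  0.41] rows 1.0
```

View pics/w3.png

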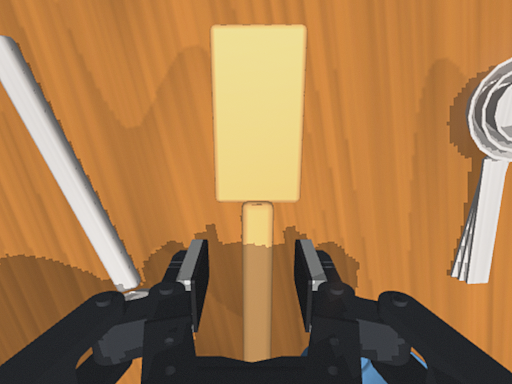

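The wrist picture shows the handle (258,250) centred and parallel between the fingers, so I descend and grip.

play_rows([
  [[0,0,0,-0.03,0.02,0.2,40],[0,0,0,0,0,0.15,40],[0,0,0,0,0,0.05,40],[0,0,0,0,0,0,40],[0,0,0,0,0,0,8]],
])

```text
time: 22.0
tool_pos: [0.6012, -0.3289, 0.0077]
tcp_rot: [-2.421, -2.001, 0.0]
wrist_force: [-0.1, -1.1, 0.2]
width: 0.34
grip_force: 0.0
```

play_rows([
  [[0,0,0,0,0,0,8],[0,0,0,0,0,0,8],[0,0,0,0,0,0,8],[0,0,0,0,0,-0.1,8],[0,0,0,0,0,-0.2,8]],
])

```text
time: 22.42
tool_pos: [0.5987, -0.3282, 0.0351]
tcp_rot: [-2.418, -1.997, 0.003]
wrist_force: [-0.2, -0.4, -0.8]
width: 0.184
grip_force: 58.6
```

play_rows([
  [[0,0,0,0,0,-0.2,8],[0,0,0,0,0,-0.1,8],[0,0,0,0,0,0,8],[0,0,0,0,0,0,8],[0,0,0,0,0,0,8]],
])

```text
time: 22.83
tool_pos: [0.6003, -0.3291, 0.0665]
tcp_rot: [-2.421, -2.0, 0.001]
wrist_force: [-0.2, 0.4, -1.6]
width: 0.18
grip_force: 58.7
```

```bash
python3 - <<'E'
from h import *
for n in("side","scene"):
    c=cam(n); W=cloud(c); X,Y,Z=W[...,0],W[...,1],W[...,2]
    m=(X>.53)&(X<.66)&(Y<-.18)&(Y>-.47)&(Z>.03)&(Z<.085); print(n);[print(b) for b in blobs(W,m)]
    p=W[m&(Y>-.3)]; q=W[m&(Y<-.36)&(X<.6)]
    print(np.percentile(p,[5,50,95],0).round(3), np.percentile(q,[5,50,95],0).round(3))
plan([(576,12,85,-8)])
E
```

```text
side
(613, -342, 248, 90, -89, 73, 1265, [353, 249])
[[ 0.586 -0.295  0.062]
 [ 0.604 -0.255  0.064]
 [ 0.633 -0.224  0.066]] [[ 0.573 -0.434  0.061]
 [ 0.582 -0.401  0.069]
 [ 0.595 -0.365  0.072]]
scene
(612, -276, 111, 50, 80, 70, 537, [184, 213])
(589, -396, 81, 19, 78, 72, 188, [137, 217])
(629, -426, 82, 59, 88, 42, 170, [129, 234])
[[ 0.592 -0.296  0.06 ]
 [ 0.616 -0.261  0.064]
 [ 0.638 -0.225  0.067]] [[ 0.579 -0.432  0.061]
 [ 0.591 -0.402  0.068]
 [ 0.599 -0.366  0.072]]
t 22.9 p [ 599.9 -328.8   65.6] phi -10.9 tilt -1.0000 w 0.18 g 59
az -0.10  shift [ 3.34 -0.71 -0.19] rows 8.6
```

play_rows([
  [[0,0,-0.1,0,0,-0.05,8],[0,0,0,0.2,-0.04,0,8],[0,0,0,0.3,-0.06,0,8],[0,0,0,0.3,-0.06,0,8],[0,0,0,0.3,-0.06,0,8]],
])

```text
time: 23.35
tool_pos: [0.5934, -0.2163, 0.0707]
tcp_rot: [-2.371, -2.058, 0.002]
wrist_force: [0.1, 0.2, -0.5]
width: 0.176
grip_force: 58.7
```

play_rows([
  [[0,0,0,0.3,-0.06,0,8],[0,0,0,0.3,-0.07,0,8],[0,0,0,0.3,-0.07,0,8],[0,0,0,0.3,-0.07,0,8],[0,0,0,0.3,-0.07,0,8]],
])

```text
time: 23.77
tool_pos: [0.5806, -0.0626, 0.071]
tcp_rot: [-2.37, -2.059, 0.002]
wrist_force: [0.5, -0.6, -0.3]
width: 0.176
grip_force: 58.7
```

play_rows([
  [[0,0,0,0.3,-0.06,0,8],[0,0,0,0.24,-0.05,0,8],[0,0,0,0.15,-0.03,0,8],[0,0,0,0.05,-0.01,0,8],[0,0,0,0,0,0,8]],
])

```text
time: 24.18
tool_pos: [0.5765, 0.0123, 0.0713]
tcp_rot: [-2.368, -2.062, 0.002]
wrist_force: [-0.8, 0.4, -0.2]
width: 0.18
grip_force: 58.7
```

```bash
python3 - <<'E'
from h import *
for n in("side","scene"):
    c=cam(n); W=cloud(c); X,Y,Z=W[...,0],W[...,1],W[...,2]
    m=(X>.5)&(X<.66)&(Y<.15)&(Y>-.15)&(Z>.04)&(Z<.085); print(n);[print(b) for b in blobs(W,m)]
    m=(X>.37)&(X<.71)&(Y<-.16)&(Y>-.5)&(Z>.004)&(Z<.05); print("ut");[print(b) for b in blobs(W,m)]
plan([(576,12,12,-8)])
E
```

```text
side
(603, 95, 27, 8, 48, 70, 18, [218, 155])
(574, 13, 219, 42, 89, 81, 498, [232, 177])
ut
(639, -425, 82, 81, -12, 40, 1085, [396, 270])
(514, -298, 194, 49, -86, 14, 669, [313, 281])
scene
(587, 71, 100, 50, 83, 72, 397, [296, 175])
(570, -46, 103, 27, 80, 78, 228, [255, 180])
ut
(503, -299, 198, 46, -76, 14, 327, [166, 196])
(641, -426, 83, 81, -30, 41, 636, [132, 240])
t 24.3 p [577.1  10.7  71.7] phi -8.0 tilt -1.0000 w 0.18 g 59
az -0.00  shift [ 0.01 -0.01  0.6 ] rows 1.5
```

play_rows([
  [[0,0,0,0,0,0.2,8],[0,0,0,0,0,0.2,8],[0,0,0,0,0,0.12,8],[0,0,0,0,0,0.05,8],[0,0,0,0,0,0.02,8]],
])

```text
time: 24.7
tool_pos: [0.5755, 0.0101, 0.0126]
tcp_rot: [-2.37, -2.058, 0.006]
wrist_force: [-8.7, -2.4, 14.8]
width: 0.18
grip_force: 60.5
```

play_rows([
  [[0,0,0,0,0,0,8],[0,0,0,0,0,0,35],[0,0,0,0,0,0,35],[0,0,0,0,0,0,35],[0,0,0,0,0,-0.15,35]],
])

```text
time: 25.12
tool_pos: [0.575, 0.0111, 0.026]
tcp_rot: [-2.369, -2.058, 0.006]
wrist_force: [-1.2, 0.4, -0.6]
width: 0.408
grip_force: 0.0
```

play_rows([
  [[0,0,0,0,0,-0.3,35],[0,0,0,0,0,-0.4,35],[0,0,0,0,0,-0.3,35],[0,0,0,0,0,0,35]],
])

```text
time: 25.45
tool_pos: [0.5831, 0.0111, 0.1367]
tcp_rot: [2.364, 2.054, 0.016]
wrist_force: [1.1, 0.2, 0.8]
width: 0.407
grip_force: 0.0
```

```bash
python3 - <<'E'
from h import *
for n in("side","scene"):
    c=cam(n); W=cloud(c); X,Y,Z=W[...,0],W[...,1],W[...,2]
    hsv=cv2.cvtColor(c["image"],cv2.COLOR_RGB2HSV); S=hsv[...,1]; V=hsv[...,2]
    m=(X>.53)&(X<.64)&(Y<.145)&(Y>-.115)&(Z>.0)&(Z<.03)&(S>70)&(V>80); print(n);[print(b) for b in blobs(W,m,10)]
    m=(X>.37)&(X<.71)&(Y<-.16)&(Y>-.5)&(Z>.006)&(Z<.05); print("ut");[print(b) for b in blobs(W,m)]
plan([(502,-301,115,-165)])
E
```

```text
side
(576, 14, 227, 48, 82, 17, 661, [229, 188])
(628, -95, 18, 7, -78, 1, 11, [275, 203])
ut
(638, -425, 82, 82, 30, 40, 997, [396, 269])
(514, -298, 193, 47, -87, 14, 580, [312, 280])
scene
(579, 11, 221, 53, 84, 19, 638, [280, 187])
(631, -19, 39, 7, 74, 6, 20, [270, 206])
(631, -74, 58, 18, 82, 4, 53, [252, 210])
(628, -109, 20, 9, -16, 3, 14, [241, 213])
ut
(502, -302, 192, 45, -75, 14, 263, [167, 196])
(642, -426, 83, 82, 40, 41, 595, [132, 240])
t 25.6 p [579.3  11.2 130.9] phi -8.0 tilt -1.0000 w 0.41 g 0
az 5.48  shift [2.82 1.55 0.16] rows 8.0
```

```bash
cat >> h.py <<'E'
def spoon(W,box,zlo,zhi):
    """handle axis from fitLine: height-mask, PCA ends; returns bowl centre, butt, axis angle"""
    X,Y,Z=W[...,0],W[...,1],W[...,2]
    m=(X>box[0])&(X<box[1])&(Y>box[2])&(Y<box[3])&(Z>zlo)&(Z<zhi)
    n,l,s,_=cv2.connectedComponentsWithStats(m.astype(np.uint8)); i=1+s[1:,4].argmax()
    p=W[l==i][:,:2].astype(np.float32)*1000
    vx,vy,x0,y0=cv2.fitLine(p,cv2.DIST_L2,0,.01,.01).ravel(); d=np.array([vx,vy])
    t=(p-[x0,y0])@d; b=np.abs((p-[x0,y0])@[-vy,vx])
    if abs(np.corrcoef(t,b)[0,1])>0 and b[t>np.median(t)].max()<b[t<np.median(t)].max(): d=-d; t=-t
    h=t<t.max()-65
    vx,vy,x1,y1=cv2.fitLine(p[h],cv2.DIST_L2,0,.01,.01).ravel(); e=np.array([vx,vy]); e*=np.sign(e@d)
    t=(p-[x1,y1])@e
    print("angle %.1f"%np.degrees(np.arctan2(e[1],e[0])),"len %.0f"%np.ptp(t),"mid",(np.array([x1,y1])+e*(t.max()+t.min())/2).round(1), "bowl",(np.array([x1,y1])+e*(t.max()-24)).round(1))
E
python3 - <<'E'
from h import *
for n in("side","scene"):
    spoon(cloud(cam(n)),(.4,.56,-.45,-.17),.006,.03)
plan([(507,-320,115,-8)])
E
```

```text
angle -80.5 len 194 mid [ 504.6 -298.7] bowl [ 516.7 -370.7]
angle -80.3 len 192 mid [ 510.4 -300. ] bowl [ 522.4 -370.9]
t 25.6 p [576.5  11.2 127.4] phi -8.0 tilt -1.0000 w 0.41 g 0
az -0.00  shift [-3.38 -0.23  0.12] rows 8.5
```

play_rows([
  [[0,0,0,-0.31,-0.02,0,35],[0,0,0,-0.38,-0.02,0,35],[0,0,0,-0.38,-0.02,0,35],[0,0,0,-0.38,-0.02,0,35],[0,0,0,-0.38,-0.03,0,35]],
])

```text
time: 26.07
tool_pos: [0.5389, -0.1693, 0.1258]
tcp_rot: [-2.368, -2.059, 0.003]
wrist_force: [-0.0, -0.5, 0.2]
width: 0.408
grip_force: 0.0
```

play_rows([
  [[0,0,0,-0.38,-0.03,0,35],[0,0,0,-0.38,-0.03,0,35],[0,0,0,-0.38,-0.02,0,35],[0,0,0,-0.34,-0.02,0,35],[0,0,0.12,0,0,0,35]],
])

```text
time: 26.48
tool_pos: [0.5078, -0.3187, 0.126]
tcp_rot: [-2.436, -1.982, 0.005]
wrist_force: [0.8, 0.5, 0.4]
width: 0.408
grip_force: 0.0
```

play_rows([
  [[0,0,0.23,0,0,0,35],[0,0,0.23,0,0,0,35],[0,0,0.23,0,0,0,35],[0,0,0.23,0,0,0,35],[0,0,0.23,0,0,0,35]],
])

```text
time: 26.9
tool_pos: [0.5087, -0.3127, 0.1254]
tcp_rot: [-2.896, -1.207, 0.004]
wrist_force: [-0.1, 0.1, -0.3]
width: 0.412
grip_force: 0.0
```

play_rows([
  [[0,0,0.23,0,0,0,35],[0,0,0.23,0,0,0,35],[0,0,0.23,0,0,0,35],[0,0,0.23,0,0,0,35],[0,0,0.23,0,0,0,35]],
])

```text
time: 27.32
tool_pos: [0.5088, -0.3126, 0.1254]
tcp_rot: [-3.12, -0.337, 0.006]
wrist_force: [0.6, -1.0, 0.1]
width: 0.412
grip_force: 0.0
```

play_rows([
  [[0,0,0.23,0,0,0,35],[0,0,0.23,0,0,0,35],[0,0,0.23,0,0,0,35],[0,0,0.23,0,0,0,35],[0,0,0.23,0,0,0,35]],
])

```text
time: 27.73
tool_pos: [0.5088, -0.3126, 0.1254]
tcp_rot: [-3.089, 0.562, 0.007]
wrist_force: [-0.4, 0.7, -0.3]
width: 0.409
grip_force: 0.0
```

play_rows([
  [[0,0,0.23,0,0,0,35],[0,0,0.23,0,0,0,35],[0,0,0.23,0,0,0,35],[0,0,0.23,0,0,0,35],[0,0,0.23,0,0,0,35]],
])

```text
time: 28.15
tool_pos: [0.5088, -0.3126, 0.1255]
tcp_rot: [-2.804, 1.415, 0.007]
wrist_force: [-0.0, -0.3, -0.0]
width: 0.406
grip_force: 0.0
```

play_rows([
  [[0,0,0.23,0,0,0,35],[0,0,0.23,0,0,0,35],[0,0,0.23,0,0,0,35],[0,0,0.21,0,0,0,35],[0,0,0,0,0,0,35]],
])

```text
time: 28.57
tool_pos: [0.5089, -0.3126, 0.1256]
tcp_rot: [2.421, -2.002, -0.007]
wrist_force: [0.3, -0.1, -0.6]
width: 0.406
grip_force: 0.0
```

```bash
python3 - <<'E'
from h import *
for n in("side","scene"):
    spoon(cloud(cam(n)),(.4,.56,-.45,-.17),.006,.03)
plan([(510,-314,45,-169),(510,-314,4,-169)]); print(bot.read_state()["q"])
E
```

```text
angle -80.4 len 194 mid [ 504.7 -298.9] bowl [ 516.9 -370.7]
angle -80.4 len 194 mid [ 509.9 -299.2] bowl [ 522. -371.]
t 28.7 p [ 509.3 -312.9  126.3] phi -168.8 tilt -1.0000 w 0.41 g 0
az 0.01  shift [ 0.01 -0.01  0.81] rows 2.0
az -0.00  shift [ 0.   -0.    0.41] rows 1.0
[-5.92601333e-01  2.07737757e-01  1.87545175e+00 -3.82904700e-06
  1.06186138e+00  2.35431716e+00]
```

play_rows([
  [[0,0,0.04,0,0,0.3,35],[0,0,0,0,0,0.3,35],[0,0,0,0,0,0.25,35],[0,0,0,0,0,0.2,35],[0,0,0,0,0,0.12,35]],
], newtons=80)

```text
time: 29.08
tool_pos: [0.508, -0.312, 0.0076]
tcp_rot: [2.406, -2.02, -0.009]
wrist_force: [-0.1, 0.7, 0.3]
width: 0.408
grip_force: 0.0
```

play_rows([
  [[0,0,0,0,0,0.06,35],[0,0,0,0,0,0,35],[0,0,0,0,0,0,6],[0,0,0,0,0,0,6],[0,0,0,0,0,0,6]],
])

```text
time: 29.5
tool_pos: [0.5116, -0.3144, 0.0071]
tcp_rot: [-2.404, 2.022, -0.005]
wrist_force: [-0.0, -0.4, -1.1]
width: 0.116
grip_force: 78.3
```

play_rows([
  [[0,0,0,0,0,0,6],[0,0,0,0,0,-0.1,6],[0,0,0,0,0,-0.2,6],[0,0,0,0,0,-0.2,6],[0,0,0,0,0,-0.1,6]],
])

```text
time: 29.92
tool_pos: [0.5118, -0.3146, 0.0686]
tcp_rot: [-2.403, 2.023, -0.006]
wrist_force: [1.5, -1.1, 0.3]
width: 0.113
grip_force: 78.4
```

```bash
python3 - <<'E'
from h import *
c=cam("side"); spoon(cloud(c),(.4,.57,-.45,-.17),.03,.085)
W=cloud(c); X,Y,Z=W[...,0],W[...,1],W[...,2]
for a,b in((-.29,-.2),(-.4,-.36)):
    m=(X>.45)&(X<.56)&(Y>a)&(Y<b)&(Z>.02)&(Z<.08); print(np.percentile(Z[m],[5,50,95]).round(4), m.sum())
plan([(510,-314,65,-169)])
E
```

```text
angle -82.3 len 194 mid [ 503.  -299.3] bowl [ 512.8 -371.8]
[0.0645 0.0702 0.0723] 271
[0.0634 0.0664 0.0757] 326
t 30.0 p [ 512.9 -315.3   70.2] phi -170.2 tilt -1.0000 w 0.11 g 78
az -0.04  shift [-0.02  0.03  0.05] rows 0.2
```

play_rows([
  [[0,0,-0.1,0,0,-0.1,6],[0,0,-0.2,0,0,-0.1,6],[0,0,-0.23,0,0,0,6],[0,0,-0.23,0,0,0,6],[0,0,-0.23,0,0,0,6]],
])

```text
time: 30.38
tool_pos: [0.5102, -0.3135, 0.0853]
tcp_rot: [2.83, -1.364, 0.0]
wrist_force: [0.2, 0.3, -0.8]
width: 0.119
grip_force: 78.4
```

play_rows([
  [[0,0,-0.23,0,0,0,6],[0,0,-0.23,0,0,0,6],[0,0,-0.23,0,0,0,6],[0,0,-0.23,0,0,0,6],[0,0,-0.23,0,0,0,6]],
])

```text
time: 30.8
tool_pos: [0.51, -0.3134, 0.0848]
tcp_rot: [-3.1, 0.506, 0.001]
wrist_force: [0.3, -0.7, -0.5]
width: 0.111
grip_force: 78.4
```

play_rows([
  [[0,0,-0.23,0,0,0,6],[0,0,-0.23,0,0,0,6],[0,0,-0.23,0,0,0,6],[0,0,-0.23,0,0,0,6],[0,0,-0.23,0,0,0,6]],
])

```text
time: 31.22
tool_pos: [0.51, -0.3134, 0.0848]
tcp_rot: [-3.116, -0.394, 0.001]
wrist_force: [-0.4, -1.2, -0.2]
width: 0.117
grip_force: 78.4
```

play_rows([
  [[0,0,-0.23,0,0,0,6],[0,0,-0.23,0,0,0,6],[0,0,-0.23,0,0,0,6],[0,0,-0.23,0,0,0,6],[0,0,-0.23,0,0,0,6]],
])

```text
time: 31.63
tool_pos: [0.51, -0.3134, 0.0848]
tcp_rot: [-2.877, -1.261, 0.001]
wrist_force: [-0.2, -0.4, -0.9]
width: 0.119
grip_force: 78.4
```

play_rows([
  [[0,0,-0.23,0,0,0,6],[0,0,-0.23,0,0,0,6],[0,0,-0.23,0,0,0,6],[0,0,-0.23,0,0,0,6],[0,0,-0.23,0,0,0,6]],
])

```text
time: 32.05
tool_pos: [0.51, -0.3134, 0.0848]
tcp_rot: [-2.401, -2.025, 0.0]
wrist_force: [0.5, -0.7, -0.9]
width: 0.116
grip_force: 78.4
```

play_rows([
  [[0,0,-0.08,0,0,0,6],[0,0,0,0,0,0,6]],
])

```text
time: 32.22
tool_pos: [0.51, -0.3133, 0.0848]
tcp_rot: [-2.365, -2.067, 0.0]
wrist_force: [-0.3, 0.8, -0.0]
width: 0.114
grip_force: 78.4
```

```bash
python3 - <<'E'
from h import *
for n in("side","scene"): spoon(cloud(cam(n)),(.4,.59,-.46,-.17),.065,.11)
plan([(489.5,39,90,None)])
E
```

```text
angle 82.5 len 136 mid [ 501.  -357.9] bowl [ 506.7 -314.3]
angle 79.2 len 193 mid [ 514.9 -330.9] bowl [ 528.5 -259.8]
t 32.3 p [ 510.1 -313.4   85. ] phi -7.8 tilt -1.0000 w 0.12 g 78
az -0.00  shift [ 3.46 -0.68 -0.05] rows 8.8
```

Spoon angle is now about 81°, well inside the tolerance.

play_rows([
  [[0,0,0,0.2,-0.04,0,6],[0,0,0,0.33,-0.06,0,6],[0,0,0,0.33,-0.06,0,6],[0,0,0,0.33,-0.06,0,6],[0,0,0,0.33,-0.06,0,6]],
])

```text
time: 32.73
tool_pos: [0.5027, -0.158, 0.0852]
tcp_rot: [-2.369, -2.064, -0.0]
wrist_force: [1.3, -0.6, -0.9]
width: 0.117
grip_force: 78.4
```

play_rows([
  [[0,0,0,0.33,-0.07,0,6],[0,0,0,0.33,-0.07,0,6],[0,0,0,0.33,-0.07,0,6],[0,0,0,0.33,-0.07,0,6],[0,0,0,0.3,-0.06,0,6]],
])

```text
time: 33.15
tool_pos: [0.4906, 0.0077, 0.0853]
tcp_rot: [-2.367, -2.065, -0.0]
wrist_force: [1.5, 0.3, -1.3]
width: 0.117
grip_force: 78.4
```

play_rows([
  [[0,0,0,0.22,-0.05,0,6],[0,0,0,0.1,-0.02,0,6],[0,0,0,0,0,0,6],[0,0,0,0,0,0.15,6],[0,0,0,0,0,0,6]],
])

```text
time: 33.57
tool_pos: [0.4872, 0.0377, 0.0686]
tcp_rot: [-2.365, -2.065, 0.004]
wrist_force: [-1.5, 0.0, -2.0]
width: 0.117
grip_force: 78.4
```

```bash
python3 - <<'E'
from h import *
c=cam("side"); i=cv2.resize(c["image"],(800,600)); cv2.imwrite("pics/side4.png",i[:,:,::-1])
spoon(cloud(cam("scene")),(.4,.54,-.15,.16),.05,.11)
plan([(489.5,39,11.5,None)])
E
```

```text
angle 79.0 len 194 mid [492.4  20.4] bowl [506.3  92. ]
t 33.7 p [487.9  37.5  69.7] phi -7.8 tilt -1.0000 w 0.12 g 78
az -0.00  shift [0.02 0.01 0.58] rows 1.5
```

View pics/side4.png

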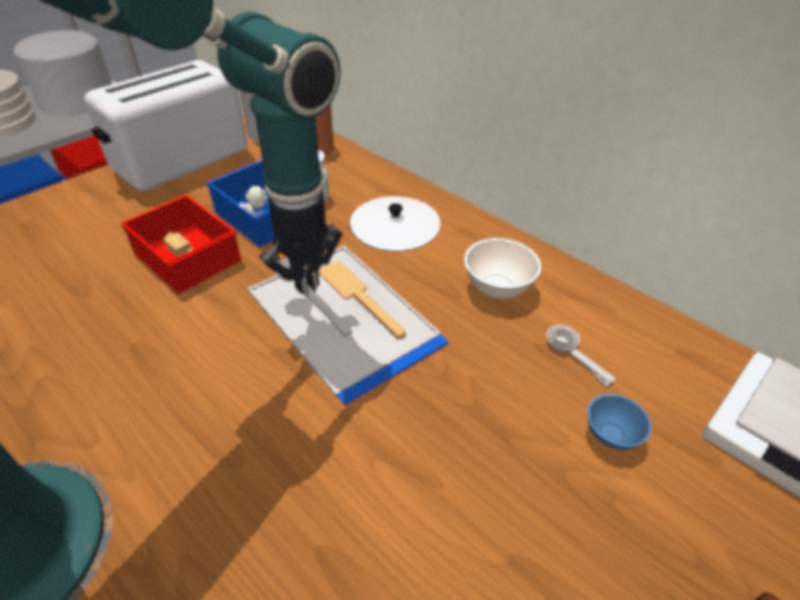

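The side picture shows the spatula in the tray (365,300). The spoon is held over the near half (325,310) with its handle towards the blue strip, so I lower and release.

play_rows([
  [[0,0,0,0,0,0.2,6],[0,0,0,0,0,0.2,6],[0,0,0,0,0,0.12,6],[0,0,0,0,0,0.05,6],[0,0,0,0,0,0.01,6]],
])

```text
time: 34.08
tool_pos: [0.4879, 0.0377, 0.0115]
tcp_rot: [-2.367, -2.064, 0.003]
wrist_force: [0.1, -0.4, -0.7]
width: 0.113
grip_force: 78.4
```

play_rows([
  [[0,0,0,0,0,0,6],[0,0,0,0,0,0,32],[0,0,0,0,0,0,32],[0,0,0,0,0,0,32],[0,0,0,0,0,-0.15,32]],
])

```text
time: 34.5
tool_pos: [0.4867, 0.0385, 0.0258]
tcp_rot: [-2.364, -2.065, 0.005]
wrist_force: [-0.4, 0.3, -0.1]
width: 0.376
grip_force: 0.0
```

play_rows([
  [[0,0,0,0,0,-0.3,32],[0,0,0,0,0,-0.4,32],[0,0,0,-0.3,0,-0.4,32],[0,0,0,-0.38,0,-0.3,32],[0,0,0,-0.38,0,0,32]],
])

```text
time: 34.92
tool_pos: [0.4807, -0.057, 0.1643]
tcp_rot: [2.355, 2.063, 0.014]
wrist_force: [2.3, -0.3, 0.0]
width: 0.373
grip_force: 0.0
```

play_rows([
  [[0,0,0,-0.38,0,0,32],[0,0,0,-0.38,0,0,32],[0,0,0,-0.38,0,0,32],[0,0,0,-0.2,0,0,32],[0,0,0,0,0,0,32]],
])

```text
time: 35.33
tool_pos: [0.4576, -0.193, 0.1575]
tcp_rot: [2.368, 2.06, -0.0]
wrist_force: [-1.0, 0.2, -0.3]
width: 0.374
grip_force: 0.0
```

```bash
python3 - <<'E'
from h import *
for n in("side","scene"):
    c=cam(n); W=cloud(c); X,Y,Z=W[...,0],W[...,1],W[...,2]; print(n)
    cv2.imwrite("pics/%s5.png"%n,cv2.resize(c["image"],(800,600))[:,:,::-1])
    try: spoon(W,(.44,.535,-.1,.14),.0085,.03)
    except Exception as e: print(e)
    S=cv2.cvtColor(c["image"],cv2.COLOR_RGB2HSV)[...,1]
    m=(X>.53)&(X<.64)&(Y<.145)&(Y>-.115)&(Z>.005)&(Z<.03)&(S>70); [print(b) for b in blobs(W,m,50)]
    for a,b in((-.1,.03),(.07,.13)):
        m=(X>.46)&(X<.53)&(Y>a)&(Y<b)&(Z>.0085)&(Z<.05); print(np.percentile(Z[m],[5,50,95]).round(4), m.sum())
plan([])
E
```

```text
side
angle 82.4 len 197 mid [484.9  22.6] bowl [494.8  96.2]
(583, 67, 107, 46, 83, 15, 392, [219, 179])
[0.0094 0.0129 0.0152] 200
[0.0089 0.0138 0.0184] 124
scene
angle 82.0 len 201 mid [491.5  25. ] bowl [502.2 100.6]
(579, 10, 219, 49, 82, 18, 608, [280, 187])
[0.0089 0.0127 0.0168] 143
[0.0089 0.0143 0.0195] 93
t 35.4 p [ 457.6 -189.7  156.9] phi -7.9 tilt -1.0000 w 0.37 g 0
```

View pics/side5.png

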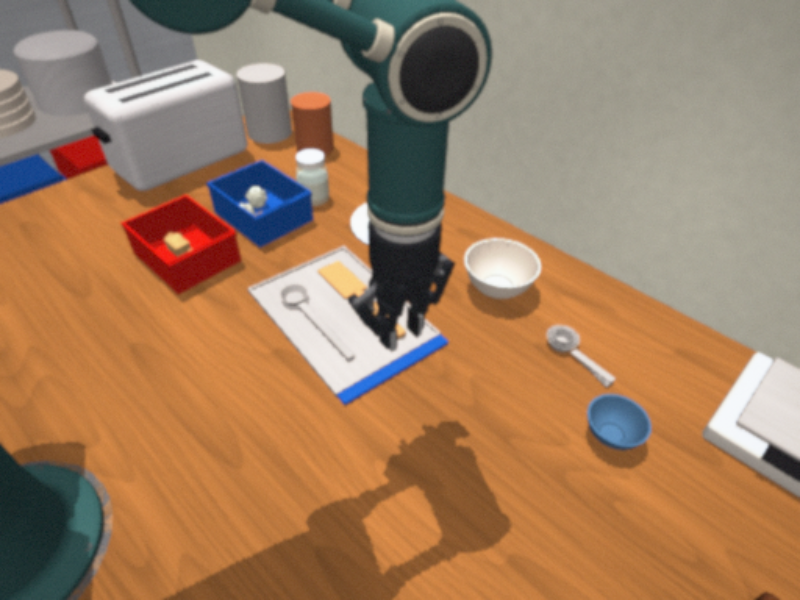

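View pics/scene5.png

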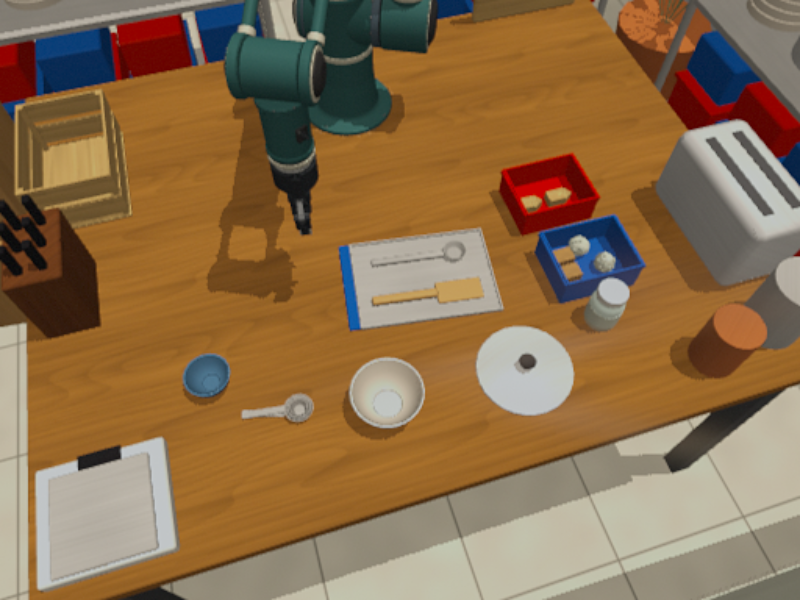

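Both pictures show the spoon (425,255) and spatula (428,292) flat and parallel in the tray with their handles at the blue strip. All six debris pieces are in the right bins, so I hand the job in.

```bash
python3 -c "
from workcell import bot
print(bot.finish_job())"
```

```text
the job is handed in; nothing more can be done
None
```

The job is handed in: all six debris pieces are in their bins, and the spatula and spoon lie flat in the tray with their handles at the blue strip (no knife was present); no verdict came back from the judging.

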